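Seat the glass plate on the 3D printer's bed, under the print head

TASK

Get this printer's glass plate seated so that its front clips can go on: pull the print bed out to its front stop, and slide the glass plate straight back under the low print head until it lies flat and square between the two rear corner brackets and up against them, with the bed left at its front stop. Be gentle: neither the plate nor you may knock the print head, and leave the things lying around the printer alone.

Things in the scene. Friction and masses are not known exactly. Their poses are not given: they have to be found in the camera images.
- bed (a joint): How far the print bed is drawn out towards the front (the robot's side), m: -0.055 = fully back, 0 = mid-travel, 0.120 = at its front stop. The bed slides level along the printer's Y rods and stays where it is left; about 9 N are needed to move it (belt and motor drag).
- bed_handle (a point): Middle of the bed's pull handle: a black upright block 22 mm deep (x), 24 mm wide (y), from 31 mm below this point to 15 mm above it, on a flat bar (24 mm wide, its top 27 mm below this point) that runs back under the bed. This point is 88 mm in front of bed_front, level with the bed's top; same axes.
- plate: The loose pale glass plate, 200 x 200 x 4 mm, 0.3 to 0.45 kg; origin at its centre, half-way up; x roughly to the printer's rear, y left, z up. It lies on the bed a little askew, short of the rear brackets and jutting 39 to 67 mm over the bed's front edge, and rides along with the bed. Pressing down on its front edge lifts its rear edge against the print head.
- head: The print head (nozzle, fans, extruder) hanging from the X rods, parked low and fixed; origin at the nozzle tip, which clears the plate's top by 6 mm. x to the printer's rear. It reaches 34 mm forward of the origin, 35 mm to either side and 110 mm up. The gantry rods run along y 25 mm behind the origin, 40 and 85 mm above it.
- tape_roll: Roll of amber tape lying flat, 90 mm across, 24 mm high; a bystander.
- scraper: Spatula-like scraper, 190 mm long, lying on the table; a bystander.
- bracket: White printed L bracket, 90 x 50 x 51 mm; a bystander.
- binder_clip: Black binder clip, 50 mm wide, 25 mm high, lying on the table; a bystander.
- bed_front (a point): Middle of the front edge of the moving bed (a flat dark plate 218 mm wide), on its top, 92 mm above the table; x to the printer's rear, y left, z up: the bed's heading. A seated plate has its centre at x = 92 mm and juts out 8 mm over this edge. Below the edge, beside the handle bar, nothing stands higher than 58 mm above the table.
- bed_mid (a point): On the bed's top, in the middle between the two white rear corner brackets where the seated plate's centre belongs (92 mm behind bed_front, same axes). The brackets' stop faces lie at x = 100 mm, y = 48 to 108 mm either side; their side walls stand 205 mm apart from x = 100 to 92 mm, then flare to 221 mm apart at x = 76 mm; all rise 8 mm above the bed.

How it is judged (in metres and radians):
At the end, for the whole second after the job is handed in: Bed within 6 mm of its front stop (joint above 0.114); plate flat on it (tilt under 0.015 rad, centre at most 4.5 mm above the bed), square within 0.025 rad, within 6 mm of the middle sideways and 3.5 mm of the rear stop faces (x above -0.0035 from bed_mid); at rest (value of joint bed above 0.114 m and x of plate in the frame of bed_mid above -0.0035 m and y of plate in the frame of bed_mid between -0.006 and 0.006 m and z of plate in the frame of bed_mid between 0 and 0.0045 m and angle between plate's own z axis and vertical below 0.015 rad and angle between the x axis of plate and the x axis of bed_mid, either way round below 0.025 rad and velocity of joint bed below 0.01 m/s and linear speed of plate below 0.01 m/s); the robot touches nothing.
It fails at once if the plate strikes the print head (over 2 N) (contact force between head and plate above 2 N).
It fails at once if the robot knocks the print head (over 4 N) (contact force between head and the arm above 4 N or contact force between head and the fingers above 4 N).
It fails at once if the plate is tipped up by more than 0.15 rad (angle between plate's own z axis and vertical above 0.15 rad).
It fails at once if a bystander (tape roll, scraper, printed bracket, binder clip) is shifted by more than 30 mm (distance of any of tape_roll, scraper, bracket, binder_clip from where it was at the start of the episode above 0.03 m).
It also fails if it takes over 46 s, if anything falls off the work surface, if the arm or the gripper's body presses on something with over 40 N, if the wrist force passes 120 N, or if a joint passes its speed limit or range.

ROBOT

A 6-joint arm with a two-finger parallel gripper is mounted at the origin on the work surface. World frame = base frame: x ahead of the robot, y to its left, z up, the work surface at z = 0. Lengths are in mm, angles in degrees, forces in N, time in s.
With the tool pointing down it reaches from about 350 to 850 mm from the base axis. Payload 8.1 kg.
Tool frame: the origin (TCP) lies midway between the tips of the shut fingers; the grasp point (between the pads) lies 19 mm behind it; x points along the fingers, y is the direction in which the jaws open and shut, and the axes are right-handed (so a half turn about x gives the same grasp; the last joint's range is limited). The gripper opens to 85 mm and grips with 20 to 120 N. Pads are 22 mm wide; open, the fingers measure 114 mm over their backs; the gripper's body (76 mm by 85 mm) begins 54 mm behind the grasp point. The pads swing forward as they close: fully open they stand 13 mm farther back than shut.
Start: joints at [-71.643, 7.471, 85.268, -0, 87.261, -4.893], TCP at [236.872, -551.268, 231.292] pointing down, gripper open.
Joint ranges: [-169.43, 169.43], [-51.17, 129.36], [1.28, 143.12], [-76.62, 256.62], [0, 156.53], [-152.29, 152.29]. Speed limits (degrees/s): [136.94, 136.94, 159.86, 180, 180, 180].

INTERFACE

Orientations are given as [roll, pitch, yaw] about the fixed x, y, z axes, in that order (R = Rz(yaw) Ry(pitch) Rx(roll)).
In Python, from bench import r gives the robot as it stands.
- The arm moves only by the tool move_arm, never from a script. Its argument "deltas" is a list of rows, each a list of 2 entries, a list of its own where there are three numbers: the shift along the tool's x, y, z in mm, then the turn about the tool's x in degrees. A call has 1 to 12 rows; each row is the pose to reach, as a shift and turn from the pose measured when the call began, along the tool's axes at that moment; what a row does not reach only later rows make up. A row lasts 1/8 s, in which the tool goes at most 62.5 mm and 10.7 degrees, less where a joint would pass 70% of its speed; a pose out of reach is approached as far as the arm can. A call with a gripper value outside its range is refused whole. "jaw" is the opening, from -1 (shut) to 1 (fully open), set as the call begins (left out, the last holds). The fingers move at their own pace and stop on an object; "squeeze" is the grip in N (left out, the last holds). Time passes only in rows, so rows that repeat a pose let the fingers close. It gives the time, the measured TCP pose, the force and the opening at its end, in the units of the state.
- r.sense(): the state, without advancing time (a new reading comes with each control period).
- r.snapshot(name): name is "scene" or "top" or "wrist"; returns (picture, depth): 400x640x3 uint8, red, green, blue; 400x640 float32, mm along the optical axis (not along the pixel's ray), 0 where there is no reading.
- r.get_calibration(name): a dict with "fovy" (degrees; the focal length in pixels is half the picture's height over the tangent of half this angle, whatever the lens; pixels are square), "cx", "cy" (the principal point, pixels), "position" and "attitude" of the camera in the world; the wrist camera has in their place "tool_from_camera" (4x4, takes a point from camera to tool coordinates, whose origin is the TCP and whose axes are the tool frame's). Camera axes: x right, y down, z forward; pixel columns grow to the right and rows downward; lengths in mm; the calibration is good to about 2 mm. The wrist camera is an equidistant fisheye: a pixel r from the principal point sees the ray r / f radians off the axis. A picture is of the moment at which its call begins: read the wrist's pose just before it. get_calibration takes no time and is no camera call.
- r.hand_in(): hands the job in, once; it reports no verdict.
The state is a dict: "time": time; "joint_pos": joint angles; "qd": joint speeds; "joint_efforts": joint torques, N m; "tool_pos": TCP position; "tcp_rot": TCP orientation; "ft_force": force on the tool from outside, world axes, zero at the start; "wrist_torque": the same for the moment, N m; "finger_gap": finger opening in mm.
Only numpy, scipy, OpenCV 4.12 (cv2) and the standard library are available. Lean on these libraries where they do the work, as an engineer would, in place of code of your own. Each camera call takes 0.05 s, during which the arm holds its last target. There are 200 camera calls.

## Working session

There is one attempt and no reset: what is moved stays moved. The work goes in short steps, Python scripts to look and compute and a tool call to move; the robot and the scene stay as the last step left them, time stands still between calls to the robot, and variables do not carry over. Pictures are saved under pics/ and viewed, about 8 in all and at most 12, crops included, and the job is handed in when it is done.

Besides the shell and the picture viewer there is one more tool, called after "Request:" as name(argument=value, ...) on one line, values as JSON. move_arm: Moves the arm, as the interface text tells. Its arguments: {"type":"object","properties":{"deltas":{"type":"array","items":{"type":"array"}},"jaw":{"type":"number"},"squeeze":{"type":"number"}},"required":["deltas"]}

```bash
ls; mkdir -p pics; cat > h.py <<'E'
import numpy as np,cv2
from scipy.spatial.transform import Rotation as R
from bench import r
def cloud(name):
    c=r.get_calibration(name); p,d=r.snapshot(name)
    f=200/np.tan(np.radians(c['fovy']/2)); v,u=np.mgrid[:400,:640]
    P=np.stack([(u-c['cx'])/f*d,(v-c['cy'])/f*d,d],-1)
    A=np.array(c['attitude'])
    M=A if A.shape==(3,3) else R.from_euler('xyz',A,degrees=True).as_matrix()
    return p,d,P@M.T+np.array(c['position'])
E
python3 - <<'E'
from h import *
for n in('scene','top'):
    print(n,r.get_calibration(n))
    p,d,W=cloud(n); np.savez(f'{n}.npz',p=p,d=d,W=W); cv2.imwrite(f'pics/{n}.png',p[...,::-1])
print(r.get_calibration('wrist')); print(r.sense())
E
```

```text
pics
scene {'fovy': 56.973989187723255, 'cx': 320.2312061228257, 'cy': 199.3625434291785, 'position': array([1171.89093486, -218.00872278,  760.83895408]), 'attitude': array([-135.97282448,    1.12015313,   70.28226201])}
top {'fovy': 44.81972526658132, 'cx': 328.7784439739686, 'cy': 199.12534242464102, 'position': array([ 340.3921566 ,  -10.15718807, 1320.26160954]), 'attitude': array([-169.80236031,    0.56563044,  -90.76487338])}
{'fovy': 65.70646984690485, 'cx': 319.955924274476, 'cy': 193.65286130466396, 'tool_from_camera': array([[ 4.60083674e-04, -2.66033022e-01,  9.63963806e-01,
        -1.43468178e+02],
       [ 9.99999667e-01, -5.27412670e-04, -6.22837397e-04,
         9.72553248e-01],
       [ 6.74102040e-04,  9.63963772e-01,  2.66032691e-01,
        -6.83226515e+01],
       [ 0.00000000e+00,  0.00000000e+00,  0.00000000e+00,
         1.00000000e+00]])}
{'time': 0.1, 'joint_pos': array([-7.16425257e+01,  7.50965548e+00,  8.53251842e+01, -9.58052130e-04,
        8.72607347e+01, -4.89467928e+00]), 'qd': array([ 0.01241751, -0.12610946, -0.17383316, -0.02922294,  0.03441299,
        0.04259262]), 'joint_efforts': array([ 2.17734145e-03, -5.70955896e+01, -5.01940119e+01, -5.74027908e-06,
        8.22331582e-03, -6.74662510e-05]), 'tool_pos': array([ 236.7071836 , -550.78642254,  230.34050505]), 'tcp_rot': array([-94.32105924,  89.90442086, 108.93114096]), 'ft_force': array([ 0.02161631, -0.31251341,  0.63908454]), 'wrist_torque': array([ 0.04363228, -0.03334138,  0.0022606 ]), 'finger_gap': 85.44042537008082}
```

View pics/scene.png

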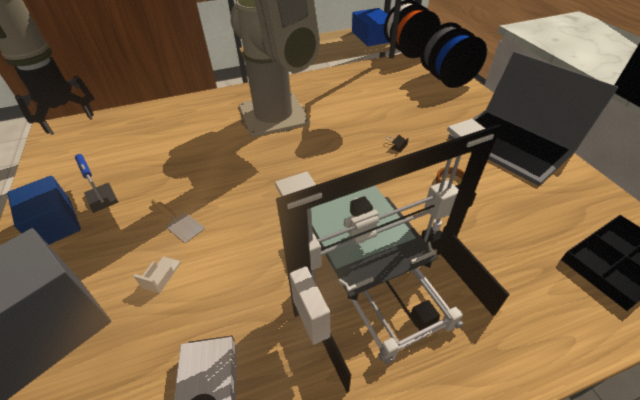

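View pics/top.png

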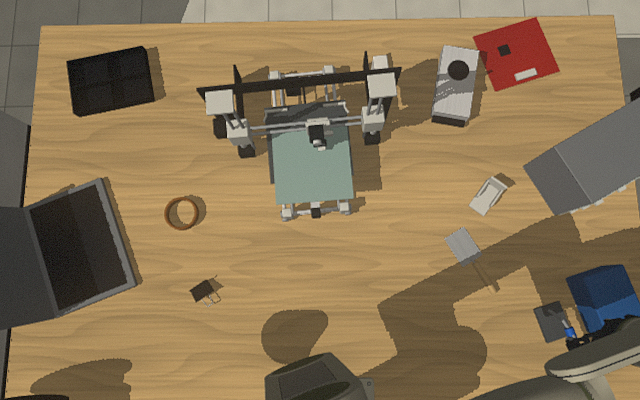

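The top view shows the plate at about (313,165), the handle block at about (316,210), and the head at about (317,133). The tape, clip, scraper and bracket are all well clear of the path. Next I'll measure.

```bash
python3 - <<'E'
from h import *
z=np.load('top.npz');p,W,d=z['p'],z['W'],z['d']
cv2.imwrite('pics/crop.png',cv2.resize(p[85:225,240:380,::-1],None,fx=4.2,fy=4.2,interpolation=cv2.INTER_CUBIC))
v,u=np.mgrid[:400,:640]
m=(abs(W[...,2]-96)<12)&(u>255)&(u<365)&(v>95)&(v<215)
hsv=cv2.cvtColor(p,cv2.COLOR_RGB2HSV)
print(hsv[175,310],hsv[150,272],hsv[110,300],p[175,310],p[110,300],W[175,310],W[110,300])
for n,(vv,uu) in dict(handle=(210,316),block=(207,316),head=(135,318),barL=(213,287),barR=(211,347)).items(): print(n,p[vv,uu],W[vv,uu].round(0))
pm=(np.abs(p.astype(int)-p[175,310]).sum(-1)<50)&m
pm=cv2.morphologyEx(pm.astype(np.uint8),cv2.MORPH_OPEN,np.ones((3,3)))
pts=W[pm>0];print(len(pts),pts[:,2].mean(), pts.min(0),pts.max(0))
# edges: front, per column; left/right per row
F=[];L=[];Rr=[]
for c in range(280,350,3):
    q=np.where(pm[:,c])[0]
    if len(q):F.append(W[q.max(),c,:2])
for k in range(140,195,3):
    q=np.where(pm[k])[0]
    if len(q):L.append(W[k,q.min(),:2]);Rr.append(W[k,q.max(),:2])
F,L,Rr=map(np.array,(F,L,Rr))
pf=np.polyfit(F[:,1],F[:,0],1);pl=np.polyfit(L[:,0],L[:,1],1);pr=np.polyfit(Rr[:,0],Rr[:,1],1)
print('front slope deg',np.degrees(np.arctan(pf[0])),pf,'left',np.degrees(np.arctan(pl[0])),pl,'right',np.degrees(np.arctan(pr[0])),pr)
E
```

```text
[ 69  27 153] [ 48  22 118] [24 18 72] [137 153 142] [72 71 67] [625.40004093  46.84325192  94.13444987] [803.8575048   72.44351612  91.7669089 ]
handle [56 51 45] [531.  32. 109.]
block [171 168 158] [546.  33.  66.]
head [47 48 46] [695.  22. 214.]
barL [192 188 171] [532. 110.  60.]
barR [119 113 105] [537. -49.  44.]
4687 96.53915977769691 [549.04058674 -61.3117367   88.16634965] [745.32628419 146.36670016 104.9888905 ]
front slope deg -4.016175908325973 [-7.02105209e-02  5.60023671e+02] left 3.9615430891572596 [6.92523618e-02 9.60139444e+01] right 15.742436013653592 [   0.28188666 -232.35844038]
```

View pics/crop.png

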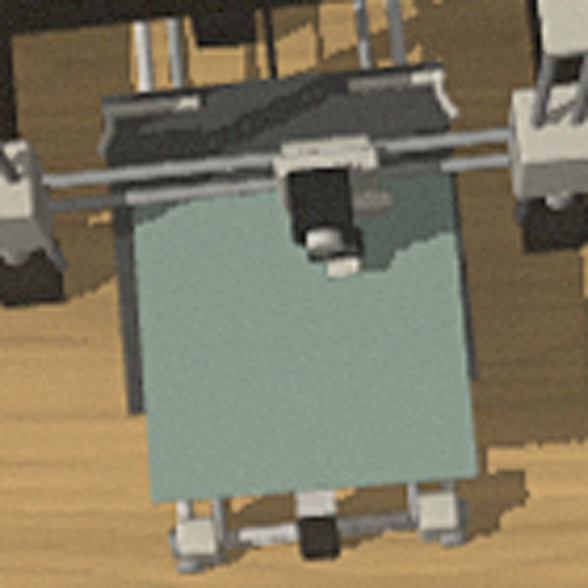

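```bash
cat >> h.py <<'E'
def ray(name,u,v,z):
    c=r.get_calibration(name); f=200/np.tan(np.radians(c['fovy']/2))
    g=R.from_euler('xyz',c['attitude'],degrees=True).as_matrix()@np.array([(u-c['cx'])/f,(v-c['cy'])/f,1])
    o=np.array(c['position']); return (o+g*(z-o[2])/g[2]).round(1)
def delta(goal,yaw=None):
    """goal world xyz of TCP -> tool-frame shift; yaw = wanted direction (deg) of tool y in world, mod 180 -> turn"""
    s=r.sense(); M=R.from_euler('xyz',s['tcp_rot'],degrees=True).as_matrix()
    sh=M.T@(np.array(goal)-s['tool_pos'])
    t=None
    if yaw is not None:
        cur=np.degrees(np.arctan2(M[1,1],M[0,1])); dy=(yaw-cur+90)%180-90
        t=-dy   # tool x is down
    return sh.round(1),t,M.round(2)
E
python3 - <<'E'
from h import *
k=lambda x,y:(240+(x+.5)/4.2-.5,85+(y+.5)/4.2-.5)
for n,x,y,z in [('bedFL',134,413,92),('bedFR',476,378,92),('bedLback',118,215,92),('bedRback',452,180,92),('platFL',152,500,96),('platFR',478,474,96),('platBL',133,205,96),('handle c',320,530,107),('handle front',321,556,107),('brL',150,103,100),('brR',425,78,100),('headtop',320,205,207)]:
    print(n,ray('top',*k(x,y),z))
print(delta([515,32,180],94))
E
```

```text
bedFL [606.3 146.8  92. ]
bedFR [625.2 -64.6  92. ]
bedLback [733.7 157.9  92. ]
bedRback [753.1 -52.3  92. ]
platFL [551.  134.9  96. ]
platFR [564.1 -64.3  96. ]
platBL [738.7 148.   96. ]
handle c [529.2  32.1 107. ]
handle front [513.4  31.7 107. ]
brL [804.3 137.2 100. ]
brR [817.9 -36.4 100. ]
headtop [700.9  27.  207. ]
(array([  51.1, -425.5, -485.8]), np.float64(19.252206196639634), array([[-0.  ,  0.39, -0.92],
       [ 0.  , -0.92, -0.39],
       [-1.  , -0.  , -0.  ]]))
```

Request:
move_arm(deltas=[[[0,-35,-41],4],[[5,-70,-82],8],[[10,-105,-124],12],[[15,-141,-165],16],[[20,-176,-207],18.2],[[25,-211,-248],18.2],[[30,-246,-289],18.2],[[35,-281,-331],18.2],[[40,-317,-372],18.2],[[45,-352,-413],18.2],[[50,-387,-455],18.2],[[51,-422,-496],18.2]], jaw=1)

```text
time: 1.6
tool_pos: [525.9, 34.6, 179.3]
tcp_rot: [-49.0, 89.9, 136.1]
ft_force: [1.6, -0.7, 0.1]
finger_gap: 85.3
```

Request:
move_arm(deltas=[[[0,0,0],0],[[0,0,0],0]])

```text
time: 1.85
tool_pos: [525.4, 34.7, 178.7]
tcp_rot: [-25.4, 89.8, 159.7]
ft_force: [-0.2, 0.8, -0.5]
finger_gap: 85.6
```

```bash
python3 - <<'E'
from h import *
print(delta([525.5,33,75],95.1)); s=r.sense(); print(s['tool_pos'],s['time'],s['ft_force'])
p,d=r.snapshot('wrist'); cv2.imwrite('pics/w1.png',p[...,::-1])
E
```

```text
(array([103.7,   1.8,  -0.3]), np.float64(0.023848133970489016), array([[-0.  ,  0.09, -1.  ],
       [ 0.  , -1.  , -0.09],
       [-1.  , -0.  ,  0.  ]]))
[525.35962264  34.65331734 178.68505412] 1.85 [-0.16113037  0.80671479 -0.5273661 ]
```

View pics/w1.png

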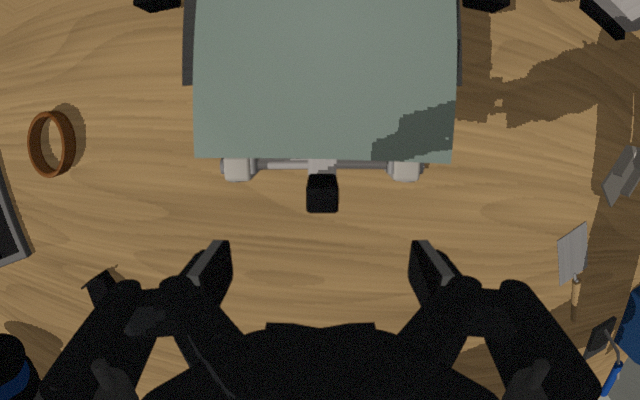

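The handle is centred between the fingers, at columns 306–338 against a finger midpoint of about 320. The plate's front edge at row 160 is about 17 mm behind it, so I'm going down to grasp.

Request:
move_arm(deltas=[[[25,1,-1],0],[[55,1.5,-2],0],[[80,1.5,-2],0],[[95,1.5,-2],0],[[104,1.5,-2],0],[[104,1.5,-2],0]])

```text
time: 2.65
tool_pos: [527.1, 32.4, 74.8]
tcp_rot: [-24.5, 89.8, 160.5]
ft_force: [-0.5, 0.5, 1.3]
finger_gap: 85.3
```

Request:
move_arm(deltas=[[[0,0,0],0],[[0,0,0],0],[[0,0,0],0],[[0,0,0],0],[[0,0,0],0],[[0,0,0],0]], jaw=-1, squeeze=50)

```text
time: 3.4
tool_pos: [527.3, 33.4, 75.5]
tcp_rot: [-50.0, 89.8, 135.1]
ft_force: [-1.6, 4.1, 4.3]
finger_gap: 23.3
```

Request:
move_arm(deltas=[[[0,0,2],0],[[0,0,5],0],[[0,0,9],0],[[0,0,14],0],[[0,0,19],0],[[0,0,24],0],[[0,0,29],0],[[0,0,34],0],[[0,0,39],0],[[0,0,43],0],[[0,0,46],0],[[0,0,48],0]])

```text
time: 4.9
tool_pos: [480.6, 29.2, 75.5]
tcp_rot: [-106.4, 89.9, 78.7]
ft_force: [9.4, 1.5, -9.6]
finger_gap: 23.2
```

Request:
move_arm(deltas=[[[0,0,3],0],[[0,0,7],0],[[0,0,11],0],[[0,0,16],0],[[0,0,21],0],[[0,0,26],0],[[0,0,31],0],[[0,0,35],0],[[0,0,39],0],[[0,0,43],0],[[0,0,46],0],[[0,0,48],0]])

```text
time: 6.4
tool_pos: [446.4, 26.0, 81.1]
tcp_rot: [-177.1, 88.2, 7.9]
ft_force: [65.3, 10.7, -31.8]
finger_gap: 21.4
```

The force has jumped to 65 N, so the bed is at its front stop. I'll relax and release.

Request:
move_arm(deltas=[[[0,0,0],0],[[0,0,0],0]])

```text
time: 6.65
tool_pos: [447.1, 26.2, 80.9]
tcp_rot: [-177.0, 88.0, 8.0]
ft_force: [9.7, 1.6, -10.3]
finger_gap: 21.5
```

```bash
python3 - <<'E'
from h import *
s=r.sense(); print(s['tool_pos'],s['ft_force'],s['finger_gap'],s['wrist_torque'])
p,d,W=cloud('top'); cv2.imwrite('pics/top2.png',cv2.resize(p[85:255,230:390,::-1],None,fx=3.5,fy=3.5,interpolation=cv2.INTER_CUBIC))
E
```

```text
[447.14301329  26.17838163  80.87013469] [  9.72705911   1.64314835 -10.3300279 ] 21.461327051793052 [ 0.16615696 -1.26977836 -0.14468323]
```

View pics/top2.png

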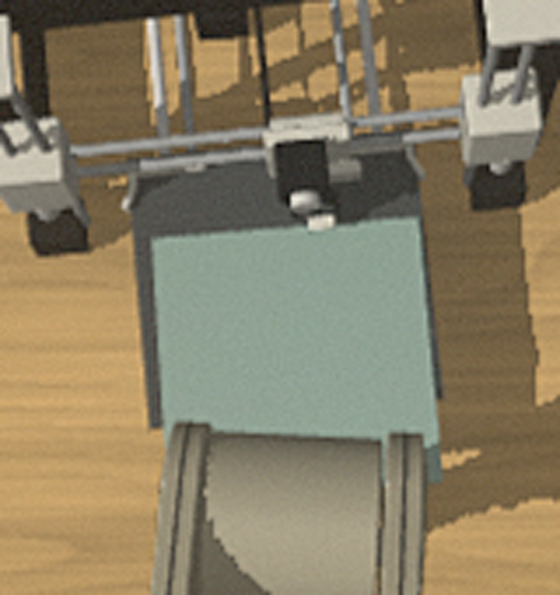

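```bash
python3 - <<'E'
from h import *
k=lambda x,y:(230+(x+.5)/3.5-.5,85+(y+.5)/3.5-.5)
for n,x,y,z in [('bedFL',154,428,92),('bedFR',440,398,92),('plBL',152,238,96),('plBR',420,217,96),('plFR',440,482,96),('brL',133,209,100),('brR',422,176,100)]: print(n,ray('top',*k(x,y),z))
E
```

```text
bedFL [543.3 140.9  92. ]
bedFR [562.5 -69.4  92. ]
plBL [686.4 142.9  96. ]
plBR [699.4 -57.4  96. ]
plFR [499.8 -67.8  96. ]
brL [707.9 156.7 100. ]
brR [729.9 -59.4 100. ]
```

Request:
move_arm(deltas=[[[0,0,0],0],[[0,0,0],0],[[0,0,0],0],[[0,0,0],0]], jaw=1)

```text
time: 7.2
tool_pos: [447.2, 26.1, 81.0]
tcp_rot: [-177.0, 88.0, 8.0]
ft_force: [-0.1, 0.0, -0.1]
finger_gap: 85.4
```

The bed front moved 63 mm to about (553, 36) and the plate rode along. The open fingers already straddle the handle, so I'll lower a little and push the plate from here.

```bash
python3 - <<'E'
from h import *
a=np.radians(5.2);ax=np.array([np.cos(a),np.sin(a)]);bf=np.array([552.9,35.7])
for dx in (-106,-88,-60,-40,-20):
    print(dx,*delta([*(bf+dx*ax),68],95.2)[:2])
print(r.sense()['tool_pos'])
E
```

```text
-106 [13.   0.1  0.3] -0.18665929728183528
-88 [ 13.6   0.  -17.7] -0.18665929728183528
-60 [ 14.6  -0.1 -45.7] -0.18665929728183528
-40 [ 15.3  -0.1 -65.6] -0.18665929728183528
-20 [ 16.   -0.2 -85.6] -0.18665929728183528
[447.19937774  26.1234548   81.02431213]
```

Request:
move_arm(deltas=[[[7,0,0],0],[[13,0,0],0],[[13,0,0],0],[[13,0,-5],0],[[13.5,0,-11],0],[[14,0,-18],0],[[14,0,-24],0],[[14,0,-29],0],[[14,0,-33],0],[[14,0,-36],0],[[14,0,-38],0],[[14,0,-38],0]])

```text
time: 8.7
tool_pos: [485.2, 29.4, 68.1]
tcp_rot: [-177.2, 88.1, 7.8]
ft_force: [-3.1, -1.1, 0.0]
finger_gap: 85.5
```

```bash
python3 - <<'E'
from h import *
s=r.sense(); print(s['tool_pos'],s['ft_force'])
p,d=r.snapshot('wrist'); cv2.imwrite('pics/w2.png',p[...,::-1])
E
```

```text
[485.1988459   29.40906649  68.12504572] [-3.11305909 -1.14755748  0.00761606]
```

View pics/w2.png

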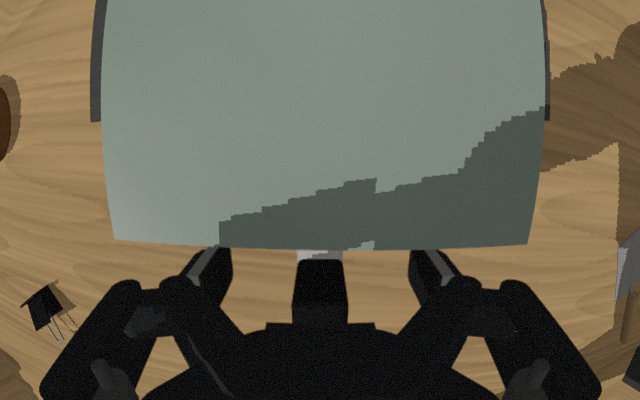

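Both fingertips are at the plate's front edge, around row 247, with about 3 N on contact. The handle is between them and untouched. I'll keep pushing slowly.

Request:
move_arm(deltas=[[[0,0,-3],0],[[0,0,-7],0],[[0.5,0,-11],0],[[0.5,0,-15],0],[[0.5,0,-19],0],[[1,0,-23],0],[[1,0,-27],0],[[1,0,-31],0],[[1,0,-34],0],[[1.5,0,-37],0],[[1.5,0,-39],0],[[1.5,0,-40],0]])

```text
time: 10.25
tool_pos: [525.2, 32.9, 68.0]
tcp_rot: [-177.2, 88.1, 7.8]
ft_force: [-3.5, -1.4, 1.7]
finger_gap: 85.5
```

```bash
cat > look.py <<'E'
from h import *
import sys
s=r.sense(); print(s['time'],s['tool_pos'],s['ft_force'],s['tcp_rot'])
p,d,W=cloud('top'); cv2.imwrite(f'pics/{sys.argv[1]}.png',cv2.resize(p[85:255,230:390,::-1],None,fx=3.5,fy=3.5,interpolation=cv2.INTER_CUBIC))
E
python3 look.py top3
```

```text
10.25 [525.22083234  32.88919235  68.03453941] [-3.5420874  -1.40274958  1.69293367] [-177.20261117   88.06528169    7.80359053]
```

View pics/top3.png

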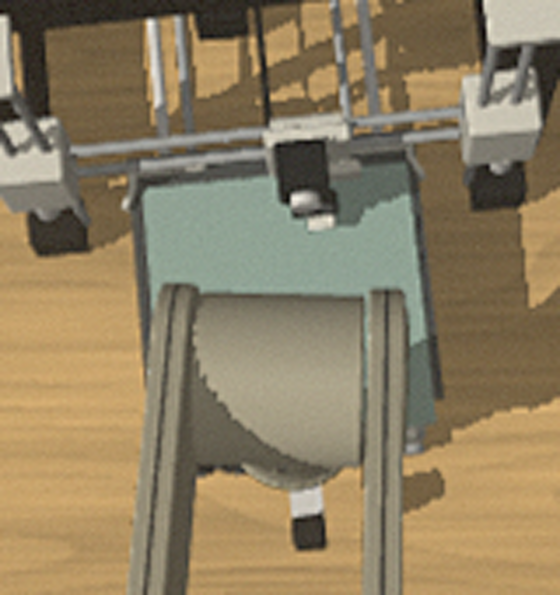

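The plate is square and entering the brackets, and the bed hasn't moved. I'll ease it through the last ~10 mm.

Request:
move_arm(deltas=[[[0,0,-1.5],0],[[0,0,-3],0],[[0,0,-4.5],0],[[0,0,-6],0],[[0,0,-7],0],[[0,0,-8],0],[[0,0,-8],0]])

```text
time: 11.18
tool_pos: [533.4, 33.6, 68.3]
tcp_rot: [-177.2, 88.0, 7.8]
ft_force: [-1.1, 0.5, -1.1]
finger_gap: 85.3
```

Request:
move_arm(deltas=[[[0,0,-1],0],[[0,0,-2],0],[[0,0,-2],0]])

```text
time: 11.55
tool_pos: [535.5, 33.8, 68.5]
tcp_rot: [-177.3, 88.0, 7.7]
ft_force: [-2.0, 0.5, -1.1]
finger_gap: 85.2
```

Request:
move_arm(deltas=[[[0,0,-0.7],0],[[0,0,-1.5],0],[[0,0,-1.5],0]])

```text
time: 11.92
tool_pos: [536.0, 33.8, 68.4]
tcp_rot: [-177.1, 88.2, 7.9]
ft_force: [-8.2, -0.6, 3.0]
finger_gap: 85.3
```

Request:
move_arm(deltas=[[[0,0,-0.7],0],[[0,0,-1.5],0],[[0,0,-1.5],0]])

```text
time: 12.3
tool_pos: [536.5, 33.9, 68.4]
tcp_rot: [-176.9, 88.3, 8.1]
ft_force: [-8.4, -0.9, 4.8]
finger_gap: 85.0
```

```bash
python3 - <<'E'
from h import *
p,d=r.snapshot('top'); a=cv2.resize(p[115:165,260:360,::-1],None,fx=7,fy=7,interpolation=cv2.INTER_CUBIC)
p,d=r.snapshot('scene'); b=cv2.resize(p[180:300,290:465,::-1],(700,240*2),interpolation=cv2.INTER_CUBIC)[:240+10]
cv2.imwrite('pics/t4.png',np.vstack([a,b]))
E
```

```text
(no output)
```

View pics/t4.png

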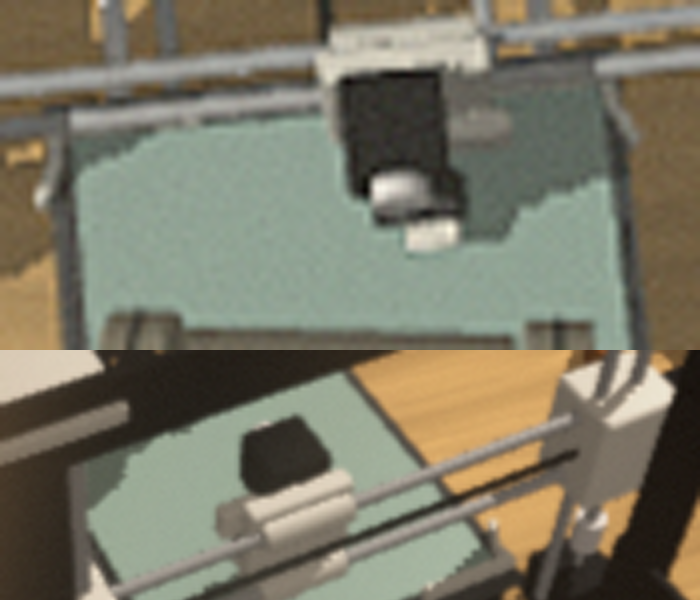

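Request:
move_arm(deltas=[[[0,0,-1],0],[[0,0,-2],0],[[0,0,-3],0],[[0,0,-4],0],[[0,0,-4],0]])

```text
time: 13.02
tool_pos: [539.5, 34.1, 68.4]
tcp_rot: [-176.6, 88.4, 8.4]
ft_force: [-8.1, -1.4, 3.5]
finger_gap: 85.3
```

Force is steady at about 8 N, so the plate is against the stops and the bed has just begun to creep. I'll back off to the handle, grip it and draw the bed back to its stop.

Request:
move_arm(deltas=[[[0,0,2],0],[[0,0,5],0],[[0,0,12],0],[[0,0,22],0],[[0,0,34],0],[[0,0,46],0],[[0,0,57],0],[[0,0,65],0],[[0,0,70],0],[[0,0,71],0],[[0,0,71],0]])

```text
time: 14.4
tool_pos: [469.0, 27.9, 66.6]
tcp_rot: [-176.8, 88.4, 8.2]
ft_force: [-0.1, 1.2, 0.4]
finger_gap: 85.6
```

Request:
move_arm(deltas=[[[0,0,0],0],[[0,0,0],0],[[0,0,0],0],[[0,0,0],0],[[0,0,0],0],[[0,0,0],0]], jaw=-1, squeeze=50)

```text
time: 15.15
tool_pos: [469.1, 28.2, 66.7]
tcp_rot: [-176.0, 88.4, 9.0]
ft_force: [-0.5, 3.1, 2.4]
finger_gap: 23.3
```

Request:
move_arm(deltas=[[[0,0,1],0],[[0,0,2],0],[[0,0,3],0],[[0,0,4],0],[[0,0,4],0]])

```text
time: 15.78
tool_pos: [466.2, 27.9, 66.7]
tcp_rot: [-176.5, 88.2, 8.6]
ft_force: [7.4, 3.7, -5.4]
finger_gap: 23.6
```

Request:
move_arm(deltas=[[[0,0,1],0],[[0,0,2],0],[[0,0,3],0],[[0,0,4],0],[[0,0,4],0]])

```text
time: 16.4
tool_pos: [465.2, 27.8, 66.8]
tcp_rot: [-177.2, 87.8, 7.8]
ft_force: [20.9, 3.9, -16.8]
finger_gap: 23.8
```

Request:
move_arm(deltas=[[[0,0,1.5],0],[[0,0,3],0],[[0,0,4],0],[[0,0,4],0]])

```text
time: 16.9
tool_pos: [465.2, 27.8, 66.9]
tcp_rot: [-177.7, 87.3, 7.2]
ft_force: [29.1, 5.6, -24.0]
finger_gap: 23.2
```

Request:
move_arm(deltas=[[[0,0,-1],0],[[0,0,-1],0]])

```text
time: 17.15
tool_pos: [465.9, 27.9, 66.8]
tcp_rot: [-177.8, 87.4, 7.2]
ft_force: [-1.0, 1.6, 2.6]
finger_gap: 23.4
```

Request:
move_arm(deltas=[[[0,0,0],0],[[0,0,0],0],[[0,0,0],0],[[0,0,0],0]], jaw=1)

```text
time: 17.65
tool_pos: [465.9, 27.8, 66.8]
tcp_rot: [-177.9, 87.4, 7.1]
ft_force: [0.2, 0.2, -0.1]
finger_gap: 85.4
```

Request:
move_arm(deltas=[[[-15,0,0],0],[[-45,0,2],0],[[-85,0,4],0],[[-125,0,6],0],[[-160,0,8],0],[[-190,0,10],0],[[-200,0,10],0],[[-200,0,10],0]])

```text
time: 18.65
tool_pos: [447.1, 25.7, 266.7]
tcp_rot: [-178.2, 87.3, 6.7]
ft_force: [0.5, -1.1, -0.8]
finger_gap: 85.5
```

The bed is firmly at its stop: 29 N with no movement. I'll clear the view and check.

Request:
move_arm(deltas=[[[0,40,0],0],[[0,90,0],0],[[0,140,0],0],[[0,190,0],0],[[0,240,0],0],[[0,280,0],0],[[0,280,0],0]])

```text
time: 19.52
tool_pos: [470.3, -255.1, 263.7]
tcp_rot: [-175.3, 87.4, 9.5]
ft_force: [0.3, 0.1, 0.6]
finger_gap: 85.5
```

```bash
python3 look.py top5
```

```text
19.525 [ 470.33927982 -255.12016859  263.68172533] [0.30912001 0.08126277 0.62347097] [-175.32629709   87.44722453    9.45992318]
```

View pics/top5.png

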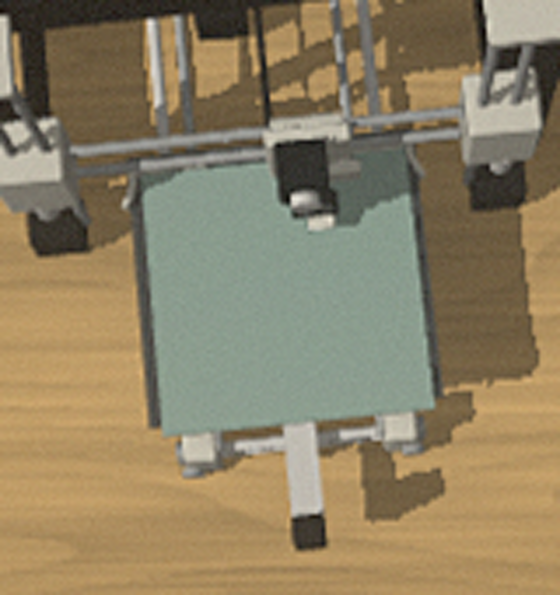

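```bash
python3 - <<'E'
from h import *
k=lambda x,y:(230+(x+.5)/3.5-.5,85+(y+.5)/3.5-.5)
P={n:ray('top',*k(x,y),z)[:2] for n,x,y,z in [('bFL',152,427,92),('pFL',163,435,96),('pFR',437,408,96),('bR',441,392,92),('pL',143,200,96),('bL',134,215,92),('hf',308,530,107)]}
a=np.radians(5.2);M=np.array([[np.cos(a),np.sin(a)],[-np.sin(a),np.cos(a)]])
for n,v in P.items(): print(n,v,'bed frame',(M@(v-np.array([552.9,35.7]))).round(1))
d=P['pFL']-P['pFR'];print('plate yaw',np.degrees(np.arctan2(-d[0],d[1])))
E
```

```text
bFL [544.  142.4] bed frame [  0.8 107.1]
pFL [537.3 133.8] bed frame [-6.6 99.1]
pFR [554.3 -66.8] bed frame [  -7.9 -102.2]
bR [566.9 -70.2] bed frame [   4.3 -106.7]
pL [715.9 149.9] bed frame [172.7  99. ]
bL [705.6 157. ] bed frame [163.1 107. ]
hf [465.1  28.1] bed frame [-88.1   0.4]
plate yaw 4.844000375080679
```

```bash
python3 -c "
from bench import r
print(r.hand_in())"
```

```text
the job is handed in; nothing more can be done
None
```

I pulled the bed to its front stop and slid the glass plate back against the two rear brackets. The job was handed in at about 19.5 s, and no verdict came back.

- **Bed:** I pulled it out by the handle, about 63 mm. The first pull peaked at 65 N at the stop and the fingers slipped on the handle. After seating the plate I pulled again to 29 N, and it didn't move.
- **Plate:** I pushed its front edge back with the open fingers until the force held steady at about 8 N. The bed crept back about 3 mm there, which is why I pulled it again.
- **Last top-camera check:**

| Measure | Result | Limit or target |
|---|---|---|
| Plate jut over the bed's front edge | about 7 mm | 8 mm when seated |
| Sideways offset | about 1.5 mm | 6 mm |
| Plate angle to the bed | about 0.4° (0.007 rad) | 0.025 rad |

- **Handle:** it was where a bed at its stop should put it, and the robot was clear of everything.
- **Accuracy:** these readings are good to about 2 mm. One bed-edge point was about 3–4 mm off the others, which I put down to how I picked the pixel.
- **Not measured:** I only judged the plate's flatness by eye in the pictures. I saw no sign of contact with the head and the bystanders were nowhere near the path, but I did not measure either at the end.

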